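# Switch off a child-safe hob knob

### The arm

A 7-joint arm with a two-finger parallel gripper is mounted at the origin on a cart in front of the work surface, level with it; the furniture and walls round the work are solid. World frame = base frame: x ahead of the robot, y to its left, z up, the work surface at z = 0. Lengths are in m, angles in rad, forces in N, time in s.
With the tool pointing down it reaches from about 0.35 to 0.9 m from the base axis. Payload 8.1 kg.
Tool frame: the origin (TCP) lies midway between the tips of the shut fingers; the grasp point (between the pads) lies arm.grasp_offset behind it (arm.grasp_offset is the distance from the TCP to the grasp point, in m); z points along the fingers, y is the line along which they close (so a half turn about z gives the same grasp; the last joint's range is limited). The gripper opens to 92 mm and grips with 3 to 60 N. Pads are 19 mm wide; open, the fingers measure 130 mm over their backs; the gripper's body (75 mm by 190 mm) begins 47 mm behind the grasp point.
Start: joints at [-1.395, 0.434, 0.025, 1.573, -0.012, 1.134, -0.075], TCP at [0.172, 0.601, 0.227] pointing down, gripper open.
Joint ranges: [-2.62, 2.62], [-0.44, 2.09], [-1.27, 1.32], [0.08, 2.57], [-1.32, 4.46], [0.12, 2], [-2.74, 2.74]. Speed limits (rad/s): [2.22, 2.22, 3.01, 3.01, 3.14, 3.14, 3.14].

### API

Orientations are given as a rotation vector (axis times angle).
In Python, from cell import observe, imaging, arm gives the robot as it stands.
- The arm moves only by the tool apply_moves, never from a script. Its argument "commands" is a list of rows, each a list of 5 numbers: the opening in per cent of the stroke, from 0 (shut) to 100 (fully open), then the shift along the world's x, y, z in units of 0.06 m (1.0 is 0.06 m), then the turn about the world's z in units of 0.5 rad (1.0 is 0.5 rad). A call has 1 to 12 rows; each row shifts and turns the commanded pose from where the row before left it; what a row does not reach is not made up. A row lasts 1/8 s, in which the tool goes at most 62.5 mm and 10.7 degrees, less where a joint would pass 70% of its speed; a pose out of reach is approached as far as the arm can. A call with a number of a shift or a turn outside -1 to 1 is refused whole. A call with a gripper value outside its range is refused whole. The fingers move at their own pace and stop on an object; "newtons" is the grip in N (left out, the last holds). Time passes only in rows, so rows that do not move let the fingers close. It gives the time, the measured TCP pose, the force, the opening and the grip force at its end, in the units of the state.
- observe(): the state, without advancing time (a new reading comes with each control period).
- imaging.get_image(name): name is "scene" or "top" or "wrist"; returns (picture, depth): 420x560x3 uint8, red, green, blue; 420x560 float32, m along the optical axis (not along the pixel's ray), 0 where there is no reading.
- imaging.camera_params(name): a dict with "camera_matrix" (3x3 intrinsics, pixels), "dist" ([k1, k2, p1, p2, k3] as OpenCV has them; the pictures are not rectified), "origin" and "rotation" of the camera in the world; the wrist camera has in their place "tool_from_camera" (4x4, takes a point from camera to tool coordinates, whose origin is the TCP and whose axes are the flange's). Camera axes: x right, y up, looking along -z (the intrinsics and any distortion apply to the point x, -y, -z); pixel columns grow to the right and rows downward; lengths in m; the calibration is good to about 2 mm. A picture is of the moment at which its call begins: read the wrist's pose just before it. camera_params takes no time and is no camera call.
- arm.sign_off(): hands the job in; it is judged then, once.
The state is a dict: "clock": time; "joints": joint angles; "dq": joint speeds; "joint_efforts": joint torques, N m; "position": TCP position; "ee_rot": TCP orientation; "force": force on the tool from outside, world axes, zero at the start; "ft_torque": the same for the moment, N m; "width": opening from 0.0 (shut) to 1.0 (fully open); "gripper_force": force on a finger pad.
Only numpy, scipy, OpenCV 4.12 (cv2) and the standard library are available. Lean on these libraries where they do the work, as an engineer would, in place of code of your own. Each camera call takes 0.05 s, during which the arm holds its last target. There are 200 camera calls.

### The job

The milk is done: switch the portable hob off. Pull its child-safe knob straight out to unlock it, turn it clockwise back to the white off arc, feel along the arc for the one spot where the knob drops in, push it fully home there and let go. Do not force the knob round while it is pushed in, and leave the milk pan, the salt shaker and the spice jar alone.

Things in the scene. Friction and masses are not known exactly. Their poses are not given: they have to be found in the camera images.
- hob: White portable single-plate hob, fixed. Origin: centre of its underside, below the centre of the cooking plate; z up; its front looks along -x. It reaches 112 mm to the rear (+x), 205 mm to the front (-x), is 240 mm wide (y) and 75 mm high; the plate (176 mm across) is 80 mm high. The front 100 mm is a black control panel that slopes down to the front; red pilot lamp at its right.
- knob_base (a point): Fixed point on the panel's surface where the knob's axis meets it, at (-0.153, 0, 0.046) in the hob's frame. z points outward along the knob's axis (the panel's normal, leaning 30 degrees from vertical toward the hob's front: (-0.5, 0, 0.866) in the hob's frame), x straight uphill, y to the hob's left.
- off_arc (a point): Middle of the white off arc, a printed line 3 mm wide on the panel straight uphill of the knob's axis, 36 mm from it, that spans 0.5 rad about the axis to either side of this point. The off catch lies somewhere along the arc. Orange bars of growing size, left and below left of the knob, mark the cooking range.
- knob_grip (a point): On the knob's axis at mid height of its grip bar, moves with it; z outward, x along the bar to the end with the white pointer line. Steel skirt 54 mm across with a black bar on it, 48 long (x), 14 wide (y), 27 mm high; bar's outer face 13.5 mm above this point, skirt's top 12.5 mm below it. Knob fully in: 22.5 mm above the panel. Grip the bar across its 14 mm; it turns with about 0.06 N m.
- knob (a joint): Angle in rad, counter-clockwise seen from outside: 0 with the pointer at the middle of the off arc, 1.57 pointing left; stops at -0.9 and 2.95. Starts at 1.85 to 2.7 (cooking), where it turns while in, but not below about 0.9 to 1.8. Pulled out it turns freely. The off catch is one narrow notch (play 0.08 either side), centred anywhere from -0.42 to 0.42, different each time: felt, not seen.
- spindle (a joint): How far the knob is out, m along its axis: 0 fully in, 0.012 at the outer stop. No spring: it stays where left; moving it takes about 4 N. Clear to turn above 0.0075. Between cooking range and catch, and beyond the catch, its tooth rests on a hard ledge: pushed there it stops about 0.007 out. Pushed over the notch, or turned across it under light inward pressure, it goes in.
- milk_pan: Steel milk pan, 132 mm across and 75 mm high with a black handle that sticks out 150 mm from its axis, to the hob's left (y); stands on the cooking plate. Origin: centre of its underside. Leave it alone.
- salt_shaker: Salt shaker, 44 mm across, 90 mm high, standing on the worktop beside the hob's left. Origin: centre of its underside. Leave it alone.
- spice_jar: Glass spice jar with a red cap, 45 mm across, 106 mm high, standing on the worktop beside the hob's right. Origin: centre of its underside. Leave it alone.

How it is judged:
By the outcome, as a careful person would: the job done as asked, in the order asked, and still so for the second after the job is handed in, with the robot touching nothing.
It also fails if it takes over 51 s, if anything falls off the work surface, if the arm or the gripper's body presses on something with over 40 N, if the wrist force passes 120 N, or if a joint passes its speed limit or range.

## Working session

There is one attempt and no reset: what is moved stays moved. The work goes in short steps, Python scripts to look and compute and a tool call to move; the robot and the scene stay as the last step left them, time stands still between calls to the robot, and variables do not carry over. Pictures are saved under pics/ and viewed, at most 10 in all, crops included, and the job is handed in when it is done.

Besides the shell and the picture viewer there is one more tool, called after ">>>" by a JSON object that holds its "op" and its "data". apply_moves: Moves the arm, as the interface text tells. Its arguments: {"type":"object","properties":{"commands":{"type":"array"},"newtons":{"type":"number"}},"required":["commands"]}

```bash
mkdir -p pics; ls
python3 - <<'E'
from cell import observe, imaging, arm
import cv2,numpy as np
s=observe();print(s,arm.grasp_offset)
for n in ("top","scene"):
    p,d=imaging.get_image(n);cv2.imwrite(f"pics/{n}0.png",p[:,:,::-1]);np.savez(f"pics/{n}0.npz",p=p,d=d)
    print(n,imaging.camera_params(n))
print(imaging.camera_params("wrist"))
E
```

```text
pics
{'clock': 0.0, 'joints': array([-1.39460091,  0.43522759,  0.02494392,  1.57412167, -0.01158704,
        1.13398942, -0.0750683 ]), 'dq': array([ 1.46434610e-03, -1.11566220e-03,  4.46695239e-04, -1.57495361e-03,
       -8.65353146e-05,  4.83074708e-04, -1.16559280e-03]), 'joint_efforts': array([-8.06967564e-04, -6.67848372e+01,  9.84501690e-01, -3.14465368e+01,
       -6.04910916e-02,  4.26161487e-02,  1.55110242e-04]), 'position': array([0.17189851, 0.60035079, 0.22593227]), 'ee_rot': array([-4.36513011e-01, -3.11103882e+00,  2.51232720e-03]), 'force': array([-0.40534119,  0.17930937,  0.35284896]), 'ft_torque': array([-0.02524221,  0.0046068 , -0.02489821]), 'gripper_force': 0.0, 'width': 1.0001103613752442} 0.0188
top {'camera_matrix': array([[437.69150387,   0.        , 281.35932093],
       [  0.        , 437.69150387, 209.27450996],
       [  0.        ,   0.        ,   1.        ]]), 'dist': array([-0.08544496,  0.        ,  0.        ,  0.        ,  0.        ]), 'origin': array([ 0.47776374, -0.01818196,  0.99817485]), 'rotation': array([ 0.13379028, -0.11372403, -1.59
[... 300 characters left out ...]
2523471,  0.5561864 ]), 'rotation': array([ 0.86905141, -0.58061578, -1.04930191])}
{'camera_matrix': array([[347.13075828,   0.        , 285.25297582],
       [  0.        , 347.13075828, 210.94518454],
       [  0.        ,   0.        ,   1.        ]]), 'dist': array([-0.06498146,  0.        ,  0.        ,  0.        ,  0.        ]), 'tool_from_camera': array([[-1.61591512e-04,  9.57934248e-01,  2.86987717e-01,
         7.77899844e-02],
       [ 9.99999861e-01,  1.08074104e-05,  5.26986671e-04,
        -5.91917983e-06],
       [ 5.01716987e-04,  2.86987762e-01, -9.57934117e-01,
        -1.58029576e-01],
       [ 0.00000000e+00,  0.00000000e+00,  0.00000000e+00,
         1.00000000e+00]])}
```

View pics/top0.png

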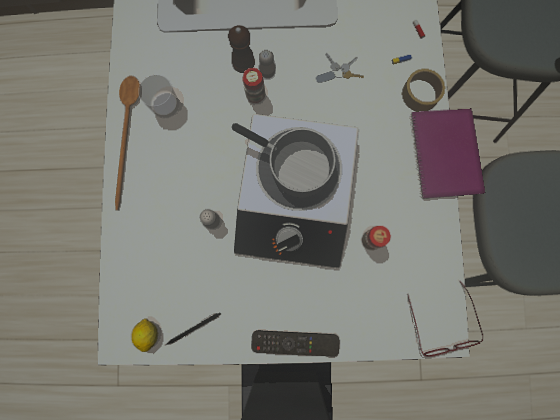

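View pics/scene0.png

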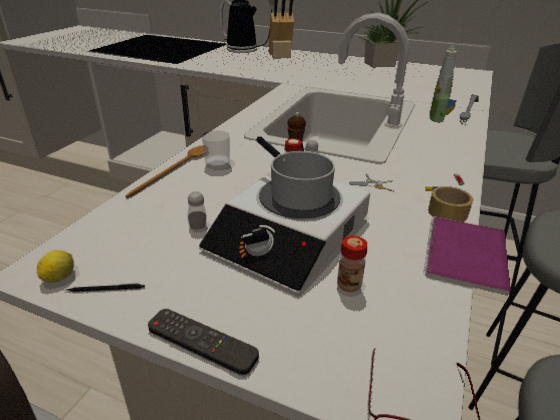

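The views show the hob with its knob at top (288,238) and scene (258,240), and the pointer down-left. The pan is at top (303,162), the salt at (209,217) and the jar at (377,237). Next I measure the hob, pan and knob.

```bash
cat > h.py <<'E'
import numpy as np,cv2
from scipy.spatial.transform import Rotation as R
def cloud(d,c,o,Rm):
    v,u=np.mgrid[:d.shape[0],:d.shape[1]]
    q=cv2.undistortPoints(np.stack([u,v],-1).reshape(-1,1,2).astype(np.float32),c["camera_matrix"],c["dist"]).reshape(*d.shape,2)
    P=np.stack([q[...,0]*d,-q[...,1]*d,-d],-1)
    return P@Rm.T+o
def proj(X,c,o,Rm):
    p=(np.atleast_2d(X)-o)@Rm; p=p*[1,-1,-1]
    return cv2.projectPoints(p,np.zeros(3),np.zeros(3),c["camera_matrix"],c["dist"])[0].reshape(-1,2)
E
python3 - <<'E'
from h import *
from cell import imaging
from scipy.optimize import least_squares
for n in("top","scene"):
    z=np.load(f"pics/{n}0.npz");d=z["d"];p=z["p"].astype(int)
    c=imaging.camera_params(n);W=cloud(d,c,c["origin"],R.from_rotvec(c["rotation"]).as_matrix())
    roi=(W[...,0]>.2)&(W[...,0]<.75)&(abs(W[...,1])<.3)&(d>0)
    print(n,"table z",np.median(W[roi&(abs(W[...,2])<.015)][:,2]))
    # hob top: white pixels z~.075
    m=roi&(abs(W[...,2]-.075)<.006)&(p.min(-1)>110)
    m=cv2.morphologyEx(m.astype(np.uint8),cv2.MORPH_OPEN,np.ones((3,3)))
    k,l,st,_=cv2.connectedComponentsWithStats(m);i=1+np.argmax(st[1:,4]);
    X=W[l==i][:,:2].astype(np.float32);r=cv2.minAreaRect(X*1000);print("hobtop",r,len(X),np.median(W[l==i][:,2]))
    m=roi&(abs(W[...,2]-.155)<.008);X=W[m][:,:2]
    f=least_squares(lambda a:np.hypot(*(X-a[:2]).T)-a[2],[*np.median(X,0),.066],loss="soft_l1",f_scale=.003).x
    print("pan rim",f,len(X))
    for nm,b in(("salt",(209,217) if n=="top" else (197,215)),("jar",(377,237) if n=="top" else (352,245)),("knob",(288,238) if n=="top" else (258,240))):
        print(nm,W[b[1],b[0]])
    # black panel: plane
    m=roi&(p.max(-1)<70)&(W[...,2]>.01)&(W[...,2]<.075)
    X=W[m]; r=cv2.minAreaRect(X[:,:2].astype(np.float32)*1000);print("panel",r,len(X))
    np.save(f"pics/{n}W.npy",W)
p=cv2.imread("pics/scene0.png");q=cv2.imread("pics/top0.png")
cv2.imwrite("pics/k.png",np.hstack([cv2.resize(q[200:280,225:350],None,fx=4,fy=4,interpolation=2)[:320,:500],]))
E
```

```text
top table z -0.0011465610533040183
hobtop ((687.4852294921875, -42.76611328125), (238.61827087402344, 162.61166381835938), 81.13438415527344) 3113 0.07378165600511344
pan rim [ 0.71129133 -0.05232164  0.06416736] 357
salt [0.60997526 0.14520881 0.0852357 ]
jar [ 0.55686227 -0.20334147  0.10316624]
knob [ 0.5638824  -0.02077817  0.05737317]
panel ((461.2701416015625, 25.743408203125), (371.58807373046875, 578.308837890625), 15.440220832824707) 6065
scene table z -0.00025436703561371177
hobtop ((684.9224243164062, -45.089324951171875), (238.44761657714844, 167.02586364746094), 80.81190490722656) 2042 0.07511046632014265
pan rim [ 0.7087181  -0.05433706  0.06419286] 441
salt [0.59685695 0.13926481 0.04272249]
jar [ 0.54417828 -0.2098944   0.10861061]
knob [ 0.54949375 -0.02896839  0.05977358]
panel ((453.7861633300781, 24.84112548828125), (379.0905456542969, 560.1121826171875), 19.59149169921875) 8640
```

View pics/k.png

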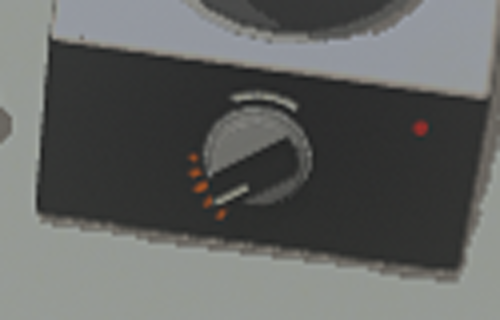

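The crop shows the knob skirt centred at top pixel about (289.5,239.2). The pointer line runs from about (279.5,250.7) to (286.7,247), pointing down-left.

Run:
```python
from h import *
from cell import imaging
from scipy.optimize import least_squares
cs={}
for n in("top","scene"):
    c=imaging.camera_params(n);cs[n]=(c,c["origin"],R.from_rotvec(c["rotation"]).as_matrix())
def ray(n,uv):
    c,o,M=cs[n];q=cv2.undistortPoints(np.array([[uv]],float),c["camera_matrix"],c["dist"])[0,0]
    return o,M@np.array([q[0],-q[1],-1])
def hit(n,uv,P,N):
    o,d=ray(n,uv);return o+d*((P-o)@N)/(d@N)
z=np.array([0,0,1.])
A=hit("top",(289.5,239.2),z*.0547,z);print("skirt top centre via top",A)
# hob yaw/pos from white top edge corners: crop (52,40),(490,97): front edge of z=.075
L=hit("top",(225+52/4,200+41/4),z*.075,z);Rr=hit("top",(225+488/4,200+98/4),z*.075,z)
print("edge",L,Rr,np.linalg.norm(L-Rr)); e=(L-Rr)[:2];yaw=np.arctan2(e[1],e[0])-np.pi/2;print("yaw",yaw)
H=R.from_euler("z",yaw).as_matrix()
print("origin from edge",(L+Rr)/2+H@[.105,0,0]," from knob",A-H@[-.158,0,.0547])
yaw=-.157;H=R.from_euler("z",yaw).as_matrix();ax=H@[-.5,0,.866];up=H@[.866,0,.5];lf=H@[0,1,0]
O=A-H@[-.158,0,.0547]
top=O+H@[-.153,0,.046]+ax*.036
for uv in((279.5,250.7),(286.7,247)):
    X=hit("top",uv,top,ax)-top;print("pointer pt",X@up,X@lf,np.arctan2(X@lf,X@up))
a,b=[hit("top",uv,top,ax) for uv in((279.5,250.7),(286.7,247))];v=a-b;print("theta",np.arctan2(v@lf,v@up))
g=O+H@[-.153,0,.046]+ax*.0225;print("O",O,"grip",g)
for n in cs:print(n,proj(np.array([g,top]),*cs[n]))
```

```text
skirt top centre via top [ 0.56144634 -0.02395535  0.0547    ]
edge [0.62443992 0.08463633 0.075     ] [ 0.58769982 -0.14674471  0.075     ] 0.2342797972250271
yaw -0.1574714928735379
origin from edge [ 0.7097707  -0.04752044  0.075     ]  from knob [ 7.17491401e-01 -4.87331492e-02 -2.77555756e-17]
pointer pt -0.017596286128288334 0.01773984242876811 2.352131919770315
pointer pt -0.006732947809467814 0.0035647711194000792 2.654662176731414
theta 2.2246916880364314
O [ 7.17503066e-01 -4.86595723e-02 -2.08166817e-17] grip [ 0.55527321 -0.02297813  0.065485  ]
top [[289.13837328 241.6495885 ]
 [288.73762439 244.36233913]]
scene [[256.46577634 235.20562156]
 [254.35506584 231.93538043]]
```

>>> {"op": "apply_moves", "data": {"commands": [[100,0.53,-0.86,0,-0.14],[100,0.53,-0.86,0,-0.14],[100,0.53,-0.86,0,-0.14],[100,0.53,-0.86,0,-0.14],[100,0.53,-0.86,0,-0.14],[100,0.53,-0.86,0,-0.14],[100,0.53,-0.86,0,-0.14],[100,0.53,-0.86,0,-0.14],[100,0.53,-0.86,0,-0.14],[100,0.53,-0.86,0,-0.14],[100,0.53,-0.86,-0.1,-0.14],[100,0.5,-0.86,-0.2,-0.1]], "newtons": 30}}

```text
clock: 1.6
position: [0.5529, -0.0198, 0.2088]
ee_rot: [1.642, 2.678, 0.001]
force: [1.3, 1.2, -0.2]
width: 1.001
gripper_force: 0.0
```

>>> {"op": "apply_moves", "data": {"commands": [[60,0,0,0,0],[60,0,0,0,0]]}}

```text
clock: 1.85
position: [0.5514, -0.0181, 0.2083]
ee_rot: [-1.64, -2.678, 0.001]
force: [-0.2, 0.6, 0.2]
width: 0.827
gripper_force: 0.0
```

Run:
```python
from h import *
from cell import observe, imaging
s=observe();p,d=imaging.get_image("wrist")
print(s["clock"],s["position"],s["ee_rot"],s["joints"],s["force"])
cv2.imwrite("pics/w1.png",p[:,:,::-1]);np.savez("pics/w1.npz",p=p,d=d,pos=s["position"],rot=s["ee_rot"])
```

```text
1.85 [ 0.55139799 -0.01808179  0.20825874] [-1.64023427e+00 -2.67803584e+00  7.39897754e-04] [-0.44405784  0.35182236  0.50826879  1.80847044 -0.19676599  1.03267806
  0.61153086] [-0.20290611  0.64958956  0.20652046]
```

View pics/w1.png

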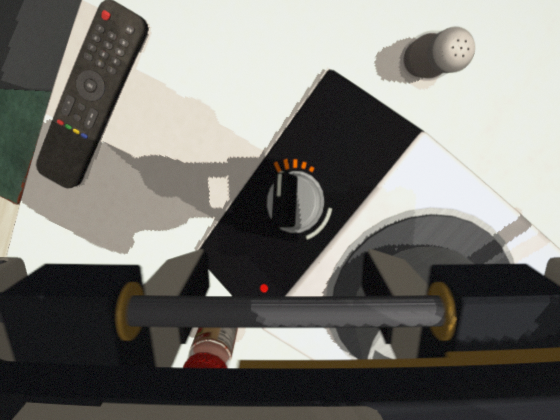

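The wrist view shows the knob skirt around (296,203). The bar is vertical in the image with its pointer at the top-left (279,183), the arc is at (320,224), and the bar lines up with the finger gap.

Run:
```python
from h import *
from cell import imaging
from scipy.optimize import least_squares
z=np.load("pics/w1.npz");p=z["p"].astype(int);d=z["d"];c=imaging.camera_params("wrist")
T=c["tool_from_camera"];Rt=R.from_rotvec(z["rot"]).as_matrix()
W=cloud(d,c,Rt@T[:3,3]+z["pos"],Rt@T[:3,:3])
v,u=np.mgrid[:420,:560]
print("table",np.median(W[30:60,180:280,2]))
box=(u>225)&(u<400)&(v>80)&(v<245)
m=box&(p.max(-1)<40)&(abs(W[...,0]-.555)<.06)&(np.hypot(u-296,v-203)>45)&(d>0)
X=W[m];
for _ in range(4):
    A=np.linalg.lstsq(np.c_[X[:,:2],np.ones(len(X))],X[:,2],rcond=None)[0]
    r=X[:,2]-np.c_[X[:,:2],np.ones(len(X))]@A;X=X[abs(r)<2*r.std()+1e-4]
N=np.array([-A[0],-A[1],1]);N/=np.linalg.norm(N);print("normal",N,"tilt",np.degrees(np.arccos(N[2])),"yaw",np.arctan2(-N[1],-N[0]),r.std())
yaw=np.arctan2(-N[1],-N[0])
up=np.array([np.cos(yaw)*N[2],np.sin(yaw)*N[2],np.hypot(N[0],N[1])]);lf=np.cross(N,up)
P0=np.array([.555,-.02,0]);P0[2]=P0[:2]@A[:2]+A[2]
c3=np.stack([(W-P0)@up,(W-P0)@lf,(W-P0)@N],-1)
near=(np.hypot(u-296,v-203)<50)&(d>0)
arc=near&(p.min(-1)>110)&(abs(c3[...,2])<.004)
a=c3[arc];print("arc n",len(a),a.mean(0))
f=least_squares(lambda q:np.hypot(a[:,0]-q[0],a[:,1]-q[1])-.036,[-0.0,0]).x;print("axis in plane",f)
for r in np.arctan2(a[:,1]-f[1],a[:,0]-f[0]).min(),np.arctan2(a[:,1]-f[1],a[:,0]-f[0]).max():print("arc end",r)
sk=near&(abs(c3[...,2]-.010)<.003)&(p.min(-1)>80);s=c3[sk];print("skirt",len(s),s.min(0),s.max(0))
b=near&(abs(c3[...,2]-.036)<.004);s=c3[b].astype(np.float32);print("bar",len(s),s.mean(0),cv2.minAreaRect(s[:,:2]*1000))
bw=b&(p.min(-1)>90);print("pointer",c3[bw].mean(0),bw.sum())
base=P0+f[0]*up+f[1]*lf;print("base",base)
bm=P0+s.mean(0)@np.array([up,lf,N]);g=base+.0225*N;print("barcentre-derived grip",bm-.0135*N,"grip",g)
H=R.from_euler("z",yaw).as_matrix();print("hob",base-H@[-.153,0,.046])
pm=(abs(W[...,2]-.155)<.006)&(W[...,0]>.6)&(abs(W[...,1])<.15);print("pan nearest dist",np.hypot(*(W[pm][:,:2]-g[:2]).T).min() if pm.any() else None)
```

```text
table 0.00015426582433744618
normal [-0.49304902  0.08132977  0.86619174] tilt 29.98093372926325 yaw -0.1634805844830944 0.0006933515518337041
arc n 442 [0.03091395 0.00729632 0.00096884]
axis in plane [ 0.00549078 -0.00785767]
arc end -0.49284430215533565
arc end 2.1433663609471933
skirt 926 [-0.01397494 -0.02304836  0.00700909] [0.03534433 0.02523325 0.01291089]
bar 829 [1.0170512e-02 1.3928069e-05 3.5533819e-02] ((9.20178508758545, -0.15513038635253906), (13.956998825073242, 47.97584533691406), 37.47364807128906)
pointer [0.00140599 0.00949898 0.03664094] 51
base [ 0.55841379 -0.02852697  0.04443721]
barcentre-derived grip [ 0.55283067 -0.01962805  0.06586124] grip [ 0.54732019 -0.02669705  0.06392652]
hob [ 0.70937381 -0.05342823 -0.00156279]
pan nearest dist 0.10168252709075425
```

>>> {"op": "apply_moves", "data": {"commands": [[40,-0.07,0.07,-0.5,0.17],[40,0,0,-0.6,0],[40,0,0,-0.5,0],[40,0,0,-0.3,0],[40,0,0,0,0],[40,0,0,0,0]]}}

```text
clock: 2.65
position: [0.548, -0.0132, 0.0957]
ee_rot: [1.523, 2.747, 0.002]
force: [0.2, 1.0, -0.1]
width: 0.398
gripper_force: 0.0
```

>>> {"op": "apply_moves", "data": {"commands": [[40,-0.02,-0.01,-0.25,0],[40,0,0,-0.15,0],[40,0,0,-0.08,0],[40,0,0,0,0],[40,0,0,0,0]]}}

```text
clock: 3.28
position: [0.5466, -0.0148, 0.0661]
ee_rot: [1.525, 2.746, 0.0]
force: [0.9, -0.4, 1.0]
width: 0.399
gripper_force: 0.0
```

Run:
```python
from h import *
from cell import observe, imaging
s=observe();p,d=imaging.get_image("scene")
print(s["clock"],s["position"],s["force"],s["ft_torque"])
cv2.imwrite("pics/s2.png",cv2.resize(p[120:300,170:400,::-1],None,fx=3,fy=3))
```

```text
3.275 [ 0.54660535 -0.01482369  0.06609049] [ 0.87116686 -0.3956354   0.99678432] [-0.03819995  0.04120401 -0.00280982]
```

View pics/s2.png

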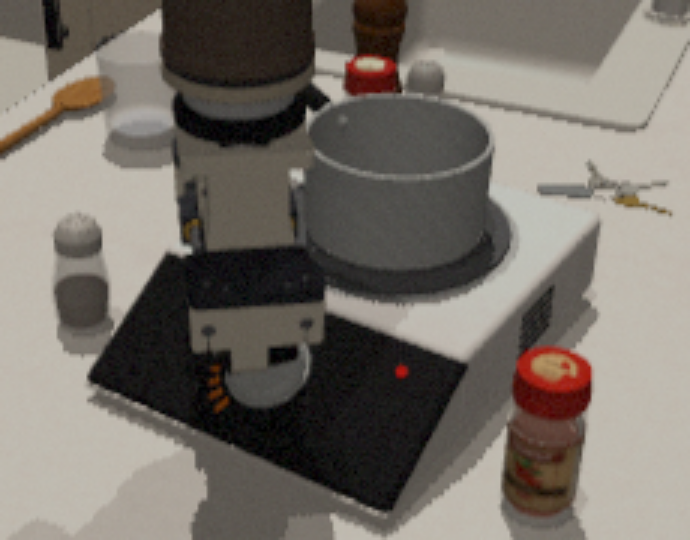

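The fingers straddle the bar, and the body is clear of the pan. I'm gripping now.

>>> {"op": "apply_moves", "data": {"commands": [[0,0,0,0,0],[0,0,0,0,0],[0,0,0,0,0],[0,0,0,0,0]], "newtons": 25}}

```text
clock: 3.82
position: [0.5462, -0.015, 0.066]
ee_rot: [-1.526, -2.746, 0.0]
force: [-1.7, -1.1, 3.0]
width: 0.18
gripper_force: 22.9
```

>>> {"op": "apply_moves", "data": {"commands": [[0,-0.03,0.005,0.05,0],[0,-0.03,0.005,0.05,0],[0,-0.03,0.005,0.05,0],[0,-0.02,0.003,0.035,0],[0,0,0,0,0],[0,0,0,0,0]]}}

```text
clock: 4.58
position: [0.54, -0.0139, 0.0772]
ee_rot: [1.525, 2.746, 0.0]
force: [0.6, -4.4, -3.7]
width: 0.179
gripper_force: 24.0
```

Run:
```python
import numpy as np
y0=-.16;g=np.array([.546,-.0186]);pan=np.array([.710,-.0533])
c,s=np.cos,np.sin
def clr(tcp,psi,hl=.095,hw=.0375):
    r=pan-tcp;a=abs(r@[c(psi),s(psi)])-hl;b=abs(r@[-s(psi),c(psi)])-hw
    return np.hypot(max(a,0),max(b,0))-.066
for th in np.arange(2.3,-.6,-.15):
    hb=np.array([c(th)*.866,s(th)]);hb/=np.hypot(*hb)
    ang=np.arctan2(hb[1],hb[0])+y0;b=np.array([c(ang),s(ang)])
    off=-.003*abs(s(th))*np.array([c(y0),s(y0)])
    print(f"{th:.2f} psi {np.degrees(ang-np.pi/2):.0f}"," ".join(f"s{k}:{1000*clr(g+off+b*k/1000,ang-np.pi/2):.0f}/{1000*clr(g+off+b*k/1000,ang-np.pi/2+.17):.0f}/{1000*clr(g+off+b*k/1000,ang-np.pi/2-.17):.0f}" for k in(-8,0,6,12)))
```

```text
2.30 psi 29 s-8:7/20/-1 s0:14/28/5 s6:20/34/10 s12:25/40/15
2.15 psi 20 s-8:1/10/-2 s0:6/17/2 s6:11/22/6 s12:16/27/9
2.00 psi 12 s-8:-1/3/2 s0:3/8/4 s6:6/12/6 s12:9/17/8
1.85 psi 5 s-8:2/0/7 s0:3/3/8 s6:5/6/9 s12:6/9/10
1.70 psi -3 s-8:7/2/8 s0:7/3/10 s6:7/4/11 s12:7/5/12
1.55 psi -10 s-8:10/8/7 s0:10/6/8 s6:10/5/9 s12:10/5/10
1.40 psi -18 s-8:9/11/4 s0:9/9/4 s6:9/8/4 s12:9/7/5
1.25 psi -25 s-8:6/10/5 s0:5/9/2 s6:5/8/1 s12:5/7/0
1.10 psi -33 s-8:5/7/10 s0:2/6/5 s6:0/5/2 s12:-1/4/-1
0.95 psi -41 s-8:9/6/19 s0:4/2/13 s6:0/-0/8 s12:-3/-2/4
0.80 psi -49 s-8:18/9/31 s0:11/3/23 s6:6/-1/18 s12:1/-5/12
0.65 psi -58 s-8:29/17/44 s0:21/9/37 s6:16/4/31 s12:10/-2/25
0.50 psi -67 s-8:43/28/57 s0:35/20/49 s6:29/14/43 s12:23/8/38
0.35 psi -76 s-8:57/42/67 s0:49/34/59 s6:43/28/53 s12:37/22/47
0.20 psi -86 s-8:66/56/72 s0:58/48/64 s6:52/42/58 s12:46/36/52
0.05 psi -96 s-8:71/66/72 s0:63/58/64 s6:57/52/58 s12:51/46/52
-0.10 psi -106 s-8:72/71/68 s0:64/64/60 s6:58/58/54 s12:52/52/48
-0.25 psi -116 s-8:68/72/59 s0:60/64/51 s6:54/59/45 s12:48/53/39
-0.40 psi -125 s-8:60/69/46 s0:52/61/38 s6:46/55/32 s12:40/49/26
-0.55 psi -134 s-8:47/60/32 s0:39/52/24 s6:33/47/18 s12:27/41/12
```

>>> {"op": "apply_moves", "data": {"commands": [[0,0.01,0.002,0.007,-0.27],[0,0.01,0.002,0.007,-0.27],[0,0.01,0.002,0.007,-0.27],[0,0,0,0,0]]}}

```text
clock: 5.08
position: [0.5418, -0.0124, 0.0786]
ee_rot: [-2.044, -2.385, -0.001]
force: [-0.5, 0.7, 4.3]
width: 0.178
gripper_force: 26.1
```

>>> {"op": "apply_moves", "data": {"commands": [[0,0.01,0.002,0.007,-0.27],[0,0.01,0.002,0.007,-0.27],[0,0.01,0.002,0.007,-0.27],[0,0,0,0,0]]}}

```text
clock: 5.58
position: [0.5442, -0.0123, 0.0801]
ee_rot: [2.48, 1.928, 0.002]
force: [2.3, 0.2, 4.5]
width: 0.177
gripper_force: 25.3
```

Run:
```python
from h import *
from cell import observe, imaging
s=observe();p,d=imaging.get_image("scene")
print(s["clock"],s["position"],s["force"],s["ft_torque"],s["joints"])
cv2.imwrite("pics/s3.png",cv2.resize(p[120:300,170:400,::-1],None,fx=3,fy=3))
```

```text
5.575 [ 0.54422875 -0.01233135  0.08006142] [2.3019492  0.18818621 4.4803921 ] [ 0.05145029 -0.47975023  0.07749533] [-0.5339925   0.54114838  0.64770061  1.97134475 -0.46020535  0.77655143
  0.13169938]
```

View pics/s3.png

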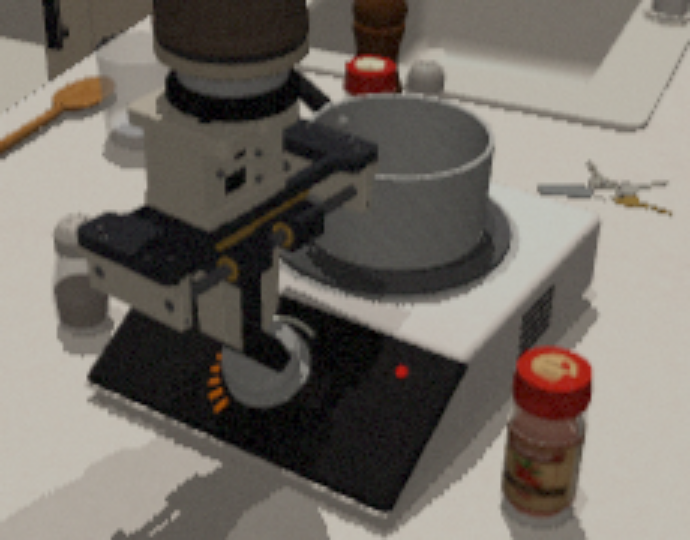

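>>> {"op": "apply_moves", "data": {"commands": [[32,0,0,0,0],[32,0,0,0,0],[32,-0.03,-0.12,0,0],[32,-0.03,-0.11,0,0],[32,0,0,0,0],[0,0,0,0,0],[0,0,0,0,0],[0,0,0,0,0],[0,0,0,0,0]]}}

```text
clock: 6.75
position: [0.5408, -0.0268, 0.0798]
ee_rot: [2.483, 1.923, 0.002]
force: [4.6, -0.8, -0.9]
width: 0.175
gripper_force: 23.1
```

>>> {"op": "apply_moves", "data": {"commands": [[0,-0.017,0.008,-0.012,-0.31],[0,-0.017,0.008,-0.012,-0.31],[0,-0.008,0.014,-0.008,-0.31],[0,0,0,0,0]]}}

```text
clock: 7.25
position: [0.5379, -0.0253, 0.078]
ee_rot: [2.861, 1.295, 0.001]
force: [3.2, -2.5, 4.8]
width: 0.164
gripper_force: 24.8
```

>>> {"op": "apply_moves", "data": {"commands": [[0,-0.008,0.014,-0.008,-0.31],[0,-0.008,0.014,-0.008,-0.31],[0,-0.008,0.014,-0.008,-0.31],[0,0,0,0,0],[0,0,0,0,0]]}}

```text
clock: 7.88
position: [0.536, -0.0225, 0.0763]
ee_rot: [3.082, 0.61, 0.0]
force: [0.8, -1.0, 3.9]
width: 0.153
gripper_force: 24.7
```

Run:
```python
from h import *
from cell import observe, imaging
s=observe();p,d=imaging.get_image("scene")
print(s["clock"],s["position"],s["force"],s["ft_torque"],s["joints"])
cv2.imwrite("pics/s4.png",cv2.resize(p[120:300,170:400,::-1],None,fx=3,fy=3))
```

```text
7.875 [ 0.53599015 -0.02248261  0.07634274] [ 0.81230529 -1.02720798  3.90099663] [-0.42331797 -0.42711339 -0.07082341] [-0.67497218  0.62416656  0.90636035  2.00355243 -0.66613628  0.83975913
 -0.56869341]
```

View pics/s4.png

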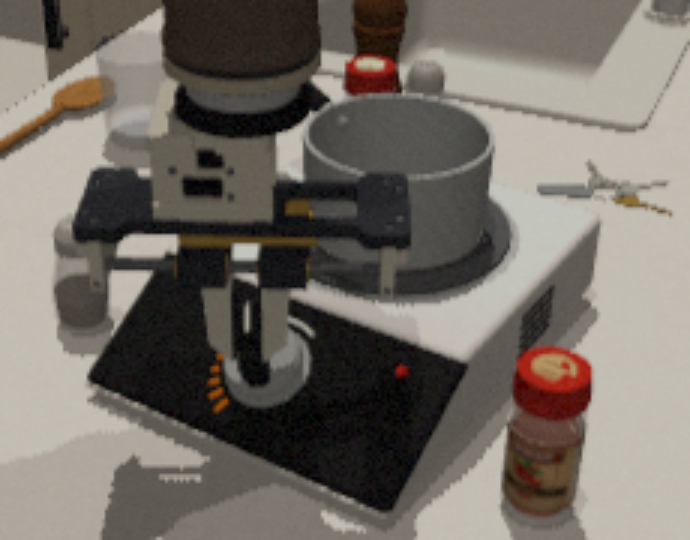

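>>> {"op": "apply_moves", "data": {"commands": [[0,0.016,-0.003,-0.029,0],[0,0.016,-0.003,-0.029,0],[0,0.016,-0.003,-0.029,0],[0,0.008,-0.001,-0.014,0],[0,0,0,0,0],[0,0,0,0,0]]}}

```text
clock: 8.68
position: [0.5371, -0.0231, 0.0715]
ee_rot: [-3.079, -0.605, 0.004]
force: [-14.3, 0.8, 35.6]
width: 0.159
gripper_force: 27.5
```

```bash
cat > ax.py <<'E'
from cell import observe
import numpy as np
s=observe();a=np.array([-.493,.081,.866]);r=s["ee_rot"];d=s["position"]-[.5360,-.0225,.0763]
psi=2*np.arctan2(r[1],r[0])-np.pi/2
print("t",s["clock"],"axial mm",round(1000*d@a+12,2),"yaw",np.round((np.degrees(psi)+180)%180-180,1),"F",s["force"].round(1),"axF",round(s["force"]@a,1),"tq",s["ft_torque"].round(2),s["width"],s["position"].round(4))
E
python3 ax.py
```

```text
t 8.675 axial mm 7.24 yaw -67.8 F [-14.3   0.8  35.6] axF 38.0 tq [0.14 3.11 0.11] 0.15857970559491819 [ 0.5371 -0.0231  0.0715]
```

>>> {"op": "apply_moves", "data": {"commands": [[0,-0.013,0.002,0.023,0],[0,0,0,0,0],[0,0.001,0.007,-0.001,-0.11],[0,0.002,0.007,-0.001,-0.11],[0,0,0,0,0]]}}

```text
clock: 9.3
position: [0.5372, -0.022, 0.0721]
ee_rot: [-3.109, -0.435, 0.003]
force: [-9.1, 0.5, 23.8]
width: 0.156
gripper_force: 25.8
```

```bash
python3 ax.py
```

```text
t 9.3 axial mm 7.86 yaw -74.1 F [-9.1  0.5 23.8] axF 25.2 tq [0.03 1.89 0.13] 0.15586072987800015 [ 0.5372 -0.022   0.0721]
```

>>> {"op": "apply_moves", "data": {"commands": [[0,-0.006,0.001,0.011,0],[0,0.001,0.007,-0.001,-0.11],[0,0.002,0.007,-0.001,-0.11],[0,0,0,0,0],[0,0,0,0,0]]}}

```text
clock: 9.93
position: [0.537, -0.0211, 0.0722]
ee_rot: [-3.129, -0.265, 0.004]
force: [-6.0, 0.5, 16.2]
width: 0.156
gripper_force: 25.3
```

```bash
python3 ax.py
```

```text
t 9.925 axial mm 8.11 yaw -80.3 F [-6.   0.5 16.2] axF 17.0 tq [-0.13  1.36  0.07] 0.1555806645120123 [ 0.537  -0.0211  0.0722]
```

>>> {"op": "apply_moves", "data": {"commands": [[0,0.001,0.007,-0.001,-0.11],[0,0,0,0,0],[0,0.001,0.007,-0.001,-0.11],[0,0,0,0,0],[0,0,0,0,0]]}}

```text
clock: 10.55
position: [0.5373, -0.02, 0.0717]
ee_rot: [-3.139, -0.092, 0.003]
force: [-3.2, 1.0, 10.4]
width: 0.152
gripper_force: 25.2
```

```bash
python3 ax.py
```

```text
t 10.55 axial mm 7.58 yaw -86.6 F [-3.2  1.  10.4] axF 10.6 tq [-0.15  0.77 -0.17] 0.15176431918381883 [ 0.5373 -0.02    0.0717]
```

>>> {"op": "apply_moves", "data": {"commands": [[0,0.012,-0.002,-0.021,0],[0,0,0,0,0],[0,0,0,0,0]]}}

```text
clock: 10.92
position: [0.5386, -0.0202, 0.0701]
ee_rot: [-3.14, -0.091, 0.002]
force: [2.1, -0.4, -1.8]
width: 0.151
gripper_force: 25.4
```

```bash
python3 ax.py
```

```text
t 10.925 axial mm 5.55 yaw -86.7 F [ 2.1 -0.4 -1.8] axF -2.6 tq [-0.22 -0.05 -0.38] 0.1507097817305589 [ 0.5386 -0.0202  0.0701]
```

>>> {"op": "apply_moves", "data": {"commands": [[0,0.014,-0.002,-0.024,0],[0,0.014,-0.002,-0.024,0],[0,0.014,-0.002,-0.024,0],[0,0,0,0,0],[0,0,0,0,0]]}}

```text
clock: 11.55
position: [0.5404, -0.0204, 0.0666]
ee_rot: [-3.138, -0.091, 0.004]
force: [-7.9, 3.0, 18.7]
width: 0.152
gripper_force: 25.7
```

```bash
python3 ax.py
```

```text
t 11.55 axial mm 1.62 yaw -86.7 F [-7.9  3.  18.7] axF 20.3 tq [ 0.29  1.87 -0.36] 0.1519424625624398 [ 0.5404 -0.0204  0.0666]
```

>>> {"op": "apply_moves", "data": {"commands": [[0,0.009,-0.001,-0.016,0],[0,0,0,0,0],[0,0,0,0,0]]}}

```text
clock: 11.92
position: [0.5405, -0.0205, 0.0659]
ee_rot: [-3.138, -0.091, 0.005]
force: [-11.6, 3.7, 25.3]
width: 0.152
gripper_force: 25.9
```

```bash
python3 ax.py
```

```text
t 11.925 axial mm 0.98 yaw -86.7 F [-11.6   3.7  25.3] axF 27.9 tq [ 0.48  2.51 -0.29] 0.15233802747428707 [ 0.5405 -0.0205  0.0659]
```

>>> {"op": "apply_moves", "data": {"commands": [[0,-0.01,0.002,0.018,0],[35,0,0,0,0],[35,0,0,0,0],[35,0,0,0,0],[35,0,0,0.5,0],[35,0,0,0.9,0],[35,0,0,0.9,0],[35,0,0,0,0],[35,0,0,0,0]]}}

```text
clock: 13.05
position: [0.5415, -0.0203, 0.2039]
ee_rot: [-3.14, -0.092, 0.001]
force: [-0.5, 0.3, -0.2]
width: 0.349
gripper_force: 0.0
```

```bash
cat > meas.py <<'E'
from h import *
from cell import observe, imaging
import sys
s=observe();p,d=imaging.get_image("wrist");cv2.imwrite(f"pics/{sys.argv[1]}.png",p[:,:,::-1])
print(s["clock"],s["position"],s["force"])
c=imaging.camera_params("wrist");T=c["tool_from_camera"];Rt=R.from_rotvec(s["ee_rot"]).as_matrix()
W=cloud(d,c,Rt@T[:3,3]+s["position"],Rt@T[:3,:3])
N=np.array([-.493,.081,.866]);N/=np.linalg.norm(N);lf=np.cross(N,[1,0,0]);up=np.array([.855,-.140,.5]);lf=np.cross(N,up)
B=np.array([.5632,-.0214,.046]);q=np.stack([(W-B)@k for k in(up,lf,N)],-1)
rr=np.hypot(q[...,0],q[...,1]);ok=d>0
pl=ok&(rr>.045)&(rr<.06)&(abs(q[...,2])<.006);h0=np.median(q[pl][:,2])
top=ok&(rr<.030)&(q[...,2]>.029)&(q[...,2]<.055)
X=q[top].astype(np.float32);print("panel",h0,pl.sum(),"bar top",np.median(X[:,2])-h0,len(X),cv2.minAreaRect(X[:,:2]*1000))
sk=ok&(rr<.026)&(q[...,2]<.026)&(q[...,2]>.004)&(p.min(-1)>70);print("skirt top",np.median(q[sk][:,2])-h0,sk.sum())
E
python3 meas.py w5
```

```text
13.05 [ 0.54149497 -0.02028683  0.20391361] [-0.46932436  0.34444675 -0.20769796]
panel 0.0006348283683816339 4429 bar top 0.035300491591735705 732 ((1.0736961364746094, -1.2301454544067383), (48.781558990478516, 13.983463287353516), 7.527080535888672)
skirt top 0.009575120240774105 1392
```

View pics/w5.png

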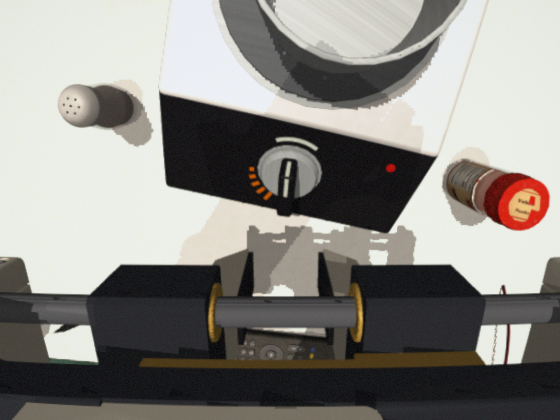

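The picture shows the knob at (289,175) with its pointer towards the arc at (297,142). Its bar top is about 36 mm above the panel, so it is fully home. The angle is about 0.13 rad, and the pan, salt and jar are undisturbed.

```bash
python3 -c "
from cell import arm
print(arm.sign_off())"
```

```text
the job is handed in; nothing more can be done
None
```

The hob's knob was pulled out, turned clockwise to the off arc, dropped into its catch at about 0.13 rad and pushed home (bar top measured 35.3 mm above the panel, 36 mm expected); I then let go and handed the job in after about 13 s, with the pan, salt shaker and spice jar left alone.

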